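# Fill the wash basket and hang it on the drip stand

### The job

Tip the hinged tray by its handle so that all five brass fittings slide into the basket hanging in front of it, then lower the tray back down flat. After that lift the filled basket off its hooks by its black grip post and carry it over to the drip stand, level and without spilling or setting it down anywhere, and lower it gently so that its bar hangs at rest in both of the stand's hooks. Leave the other things on the table where they are.

Things in the scene. Friction and masses are not known exactly. Their poses are not given: they have to be found in the camera images.
- station: fixed loading station: dark base plate 270 x 190 mm, two grey side plates 170 mm high. Origin on the table below the tray's hinge; x points from the hinge to the tray's handle (roughly world +y), y along the hinge, z up. Two flat hooks at y = +-78 mm, 8 mm wide, reach to -x: seats at z = 150 mm from x = -85 to -35 mm, tips 166 mm high. The basket hangs in them with its bar at x = -60 mm
- hinge (a point): middle of the tray's hinge line, 115 mm above the station's origin
- tray (a joint): tray hinge, rad: 0 = flat on its stop (start), grows as the handle end rises, limit 1.25. Aluminium tray 115 mm long from hinge to back wall, 94 mm wide, walls 32 mm high on three sides, open at the hinge end, 5 mm from the basket's wall and 25 mm above its rim; 0.35 kg. The fittings slide out at about 0.4 to 0.8 rad; let go, it falls back to 0
- tray_handle (a point): middle of the tray's handle: a round steel bar 10 mm thick, 84 mm long, along station y, on two side arms, 44 mm behind the tray's back wall. With the tray flat it is 158 mm from the hinge line along station x and 16 mm above it (131 mm above the table); it swings about the hinge line. The bar can turn between the fingers
- basket: steel basket 110 (x) x 130 (y) x 55 mm (z), wall 3 mm, perforated; origin at its underside's centre. Rigid bail: uprights at y = +-63.5 mm carry a flat bar along y, 24 mm wide, 8 mm thick, 190 mm long, underside 115 mm above the origin; its ends, past the uprights, lie in the hooks. Hanging, the origin is 35 mm above the table. About 0.45 kg empty
- grip_post (a point): point to grasp on the basket's black square grip post, 20 x 20 mm, sides along the basket's x and y, which stands on the middle of the bar from 123 to 179 mm above the basket's origin; this point is at 156 mm
- drip: fixed drip stand: shallow steel pan 170 x 200 mm, rim 12 mm, two grey posts 164 mm high, two flat hooks at y = +-78 mm, 8 mm wide, reaching to -x (the open side, roughly world +y). Origin on the table. Seats at z = 150 mm from x = -25 to +24 mm between upturned tips (166 mm high) and posts. The basket's bar belongs in them along the stand's y, either way round
- drip_seat (a point): middle between the two seats of the drip stand, at the height of their upper faces: the underside of the basket's bar, at its middle, belongs here
- plug_gauge: bystander: standing steel plug gauge, 34 mm across, 75 mm tall; origin at its foot
- spare_fitting: bystander: one brass fitting lying on the table, same as those in the tray
- deburrer: bystander: hand tool with a blue handle, 150 mm long, lying on the table
- oil_bottle: bystander: white bottle 56 mm across, 130 mm tall; origin at its foot
- fit1: one of the five loose brass fittings in the tray: 22 mm cube with 17 mm round stubs on two sides, 38 mm long over them, about 40 g; origin at the centre of its underside as first placed
- fit2: one of the five loose brass fittings in the tray: 22 mm cube with 17 mm round stubs on two sides, 38 mm long over them, about 40 g; origin at the centre of its underside as first placed
- fit3: one of the five loose brass fittings in the tray: 22 mm cube with 17 mm round stubs on two sides, 38 mm long over them, about 40 g; origin at the centre of its underside as first placed
- fit4: one of the five loose brass fittings in the tray: 22 mm cube with 17 mm round stubs on two sides, 38 mm long over them, about 40 g; origin at the centre of its underside as first placed
- fit5: one of the five loose brass fittings in the tray: 22 mm cube with 17 mm round stubs on two sides, 38 mm long over them, about 40 g; origin at the centre of its underside as first placed

How it is judged:
By the outcome, as a careful person would: the job done as asked, in the order asked, and still so for the second after the job is handed in, with the robot touching nothing.
It also fails if it takes over 64 s, if anything falls off the work surface, if the arm or the gripper's body presses on something with over 40 N, if the wrist force passes 120 N, or if a joint passes its speed limit or range.

### The arm

A 6-joint arm with a two-finger parallel gripper is mounted at the origin on the work surface. World frame = base frame: x ahead of the robot, y to its left, z up, the work surface at z = 0. Lengths are in mm, angles in rad, forces in N, time in s.
With the tool pointing down it reaches from about 350 to 975 mm from the base axis. Payload 7.1 kg.
Tool frame: the origin (TCP) lies at the very end of the fingers, on their centre line; the grasp point (between the pads) lies 19 mm behind it; z points along the fingers, y is the line along which they close (so a half turn about z gives the same grasp; the last joint's range is limited). The gripper opens to 88 mm and grips with 3 to 60 N. Pads are 20 mm wide; open, the fingers measure 115 mm over their backs; the gripper's body (75 mm by 178 mm) begins 61 mm behind the grasp point.
Start: joints at [-1.271, 0.423, 1.63, -0, 1.089, -0.019], TCP at [195.909, -593.485, 222.675] pointing down, gripper open.
Joint ranges: [-3, 3], [-0.9, 2.11], [0.09, 2.58], [-1.31, 4.45], [0.11, 2.69], [-2.54, 2.54]. Speed limits (rad/s): [2.39, 2.39, 3.01, 3.14, 3.14, 3.14].

### API

Orientations are given as a rotation vector (axis times angle).
In Python, from workcell import ctrl gives the robot as it stands. The module is installed in compiled form; this text tells all that it offers.
- The arm moves only by the shell command python3 -m inch 'ROWS'. ROWS is JSON, a list of rows, each a list of 7 numbers: the shift along the tool's x, y, z scaled (see below), then the turn, a rotation vector about the tool's x, y, z scaled (see below), then the closure, from -1 (fully open) to 1 (shut). In form: [[tx, ty, tz, wx, wy, wz, hand], ...]. A call has 1 to 10 rows; each row is the pose to reach, as a shift and turn from the pose commanded when the call began, along the tool's axes at that moment; what a row does not reach only later rows make up. The controller multiplies each number of a shift by 0.15 m and each number of a turn by pi/4 rad. A row lasts 1/8 s, in which the tool goes at most 62.5 mm and 10.7 degrees, less where a joint would pass 70% of its speed; a pose out of reach is approached as far as the arm can. A call with a number of a shift or a turn outside -1 to 1 is refused whole. A call with a gripper value outside its range is refused whole. The fingers move at their own pace and stop on an object; the grip force is fixed at half the most. Time passes only in rows, so rows that repeat a pose let the fingers close. It gives the time, the measured TCP pose, the force, the opening and the grip force at its end, in the units of the state.
- ctrl.get_obs(): the state, without advancing time (a new reading comes with each control period).
- ctrl.get_image(name): name is "scene" or "top" or "wrist"; returns the picture (480x640x3 uint8, red, green, blue); there is no depth.
- ctrl.camera_params(name): a dict with "vfov" (degrees; the focal length in pixels is half the picture's height over the tangent of half this angle, whatever the lens; pixels are square), "cx", "cy" (the principal point, pixels), "eye" and "attitude" of the camera in the world; the wrist camera has in their place "tool_from_camera" (4x4, takes a point from camera to tool coordinates, whose origin is the TCP and whose axes are the flange's). Camera axes: x right, y up, looking along -z (the intrinsics and any distortion apply to the point x, -y, -z); pixel columns grow to the right and rows downward; lengths in mm; the calibration is good to about 2 mm. A picture is of the moment at which its call begins: read the wrist's pose just before it. camera_params takes no time and is no camera call.
- ctrl.close_job(): hands the job in; it is judged then, once.
The state is a dict: "t": time; "qpos": joint angles; "qvel": joint speeds; "joint_torque": joint torques, N m; "ee_pos": TCP position; "orientation": TCP orientation; "ft_force": force on the tool from outside, world axes, zero at the start; "moment": the same for the moment, N m; "width": finger opening in mm; "grasp_force": force on a finger pad.
Only numpy, scipy, OpenCV 4.12 (cv2) and the standard library are available. Lean on these libraries where they do the work, as an engineer would, in place of code of your own. Each camera call takes 0.05 s, during which the arm holds its last target. There are 200 camera calls.

## Working session

There is one attempt and no reset: what is moved stays moved. The work goes in short steps, Python scripts to look and compute and a shell command to move; the robot and the scene stay as the last step left them, time stands still between calls to the robot, and variables do not carry over. Pictures are saved under pics/ and viewed, at most 13 in all, crops included, and the job is handed in when it is done.

```bash
mkdir -p pics
python3 - <<'E'
from workcell import ctrl
import cv2
o=ctrl.get_obs(); print(o)
for n in("scene","top","wrist"):
    print(n,ctrl.camera_params(n))
    cv2.imwrite(f"pics/{n}0.png",ctrl.get_image(n)[:,:,::-1])
E
```

```text
{'t': 0.0, 'qpos': array([-1.27101488e+00,  4.23814694e-01,  1.63068611e+00,  1.91333117e-05,
        1.08857579e+00, -1.89852323e-02]), 'qvel': array([-7.53045135e-04, -3.05137535e-05, -1.65114127e-03, -1.04332440e-04,
       -8.48720759e-04, -4.98492324e-04]), 'joint_torque': array([-1.00412690e-03, -5.44634414e+01, -2.73669183e+01,  6.43165922e-02,
        2.28799466e-02, -1.04350677e-04]), 'ee_pos': array([ 195.74877977, -592.97857954,  221.91954041]), 'orientation': array([-3.10032318e+00, -4.98352916e-01,  2.99693953e-04]), 'ft_force': array([ 0.07980841, -0.20268178, -0.66441118]), 'moment': array([-0.01699505,  0.01011144,  0.04931369]), 'grasp_force': 0.0, 'width': 88.18210856103497}
scene {'vfov': 54.481297779763956, 'cx': 320.4831241399514, 'cy': 244.85095574711227, 'eye': array([1017.92380949,  517.22002097,  779.61519767]), 'attitude': array([0.36576754, 0.91843865, 2.24154975])}
top {'vfov': 47.871529827994536, 'cx': 311.73210610243217, 'cy': 248.887684787864, 'eye': array([ 336.64158946,   45.25283377, 1342.71600743]), 'attitude': array([ 0.15406712, -0.16342288, -1.60807999])}
wrist {'vfov': 63.02822989496355, 'cx': 321.5973434761355, 'cy': 234.90596478579906, 'tool_from_camera': array([[ 5.72547684e-05,  9.63656045e-01,  2.67146072e-01,
         7.26706172e+01],
       [ 9.99999723e-01, -2.53568393e-04,  7.00358276e-04,
        -8.11258607e-02],
       [ 7.42644287e-04,  2.67145958e-01, -9.63655792e-01,
        -1.61152413e+02],
       [ 0.00000000e+00,  0.00000000e+00,  0.00000000e+00,
         1.00000000e+00]])}
```

View pics/top0.png

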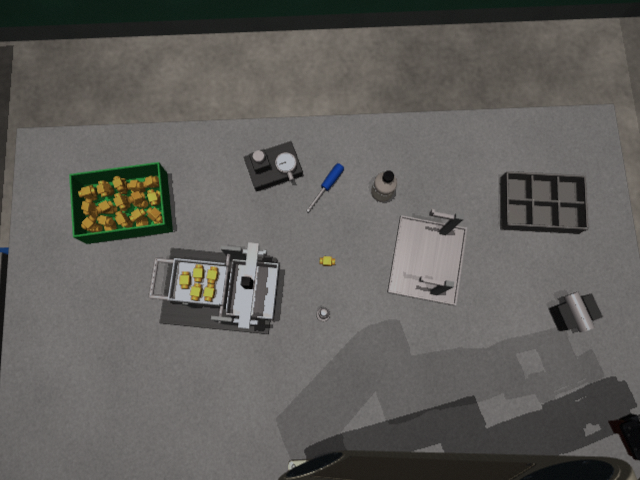

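View pics/scene0.png

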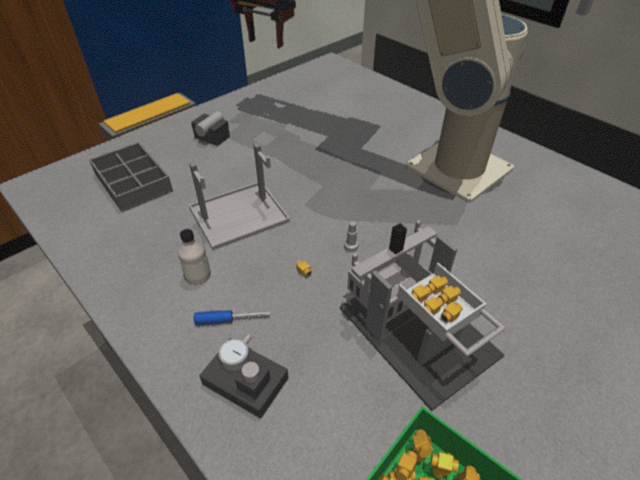

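The top view shows the station at about (222,285) px, with the handle bar at (155,279) and the grip post at (247,282). The drip stand is at (428,260), open to the left. The scene view shows the same layout, with the post top at (398,232). Next I'll enlarge crops of the station and the stand from both views.

Run:
```python
import cv2,numpy as np
t=cv2.imread("pics/top0.png");s=cv2.imread("pics/scene0.png")
f=lambda im,x,y,w,h:cv2.resize(im[y:y+h,x:x+w],(400,300),interpolation=cv2.INTER_CUBIC)
a=np.hstack([f(t,145,235,140,105),f(t,370,200,120,90)])
b=np.hstack([f(s,335,215,180,135),f(s,180,135,120,90)])
cv2.imwrite("pics/crop.png",np.vstack([a,b]))
```

```text
(no output)
```

View pics/crop.png

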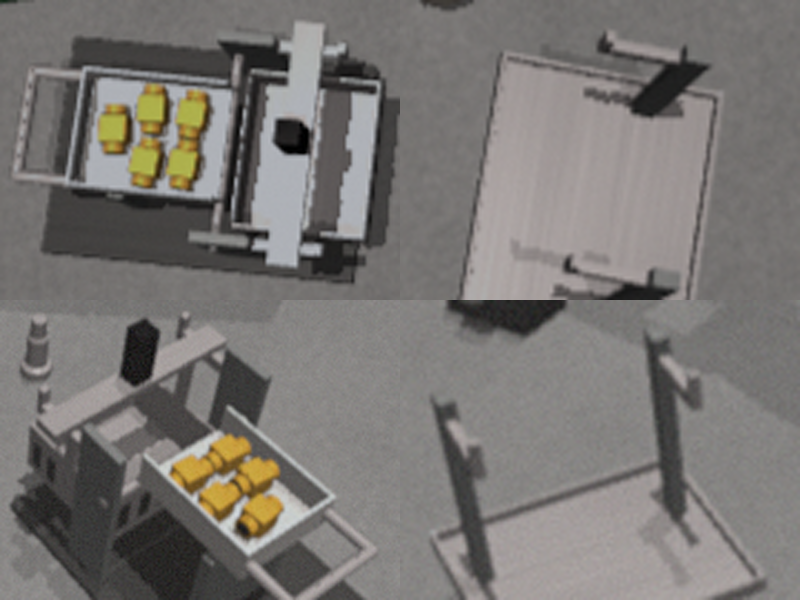

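The crop shows the flat bar from about (282,24) to (282,265), the handle bar from (33,70) to (18,178), and the drip hook tips at (205,42) and (167,266) in their sub-crop. I'll cast rays for these points.

```bash
cat > h.py <<'E'
import numpy as np
from scipy.spatial.transform import Rotation as R
from workcell import ctrl
def cam(n,obs=None):
    p=ctrl.camera_params(n); f=240/np.tan(np.radians(p["vfov"]/2))
    if n!="wrist": return f,p["cx"],p["cy"],p["eye"],R.from_rotvec(p["attitude"]).as_matrix()
    o=obs or ctrl.get_obs(); Rt=R.from_rotvec(o["orientation"]).as_matrix(); T=p["tool_from_camera"]
    return f,p["cx"],p["cy"],o["ee_pos"]+Rt@T[:3,3],Rt@T[:3,:3]
def ray(c,u,v):
    f,cx,cy,e,M=c; d=M@np.array([(u-cx)/f,-(v-cy)/f,-1]); return e,d/np.linalg.norm(d)
def plane(c,u,v,z):
    e,d=ray(c,u,v); return e+d*(z-e[2])/d[2]
def proj(c,P):
    f,cx,cy,e,M=c; q=M.T@(np.asarray(P,float)-e); return np.array([cx-f*q[0]/q[2],cy+f*q[1]/q[2]])
E
python3 - <<'E'
from h import *
np.set_printoptions(precision=1,suppress=True)
t=cam("top");s=cam("scene")
A=lambda x,y,z:plane(t,145+.35*x,235+.35*y,z)
B=lambda x,y,z:plane(t,370+.3*x,200+.3*y,z)
C=lambda x,y,z:plane(s,335+.45*x,215+.45*y,z)
D=lambda x,y,z:plane(s,180+.3*x,135+.3*y,z)
print("bar",*[A(x,y,158) for x,y in((296,22),(327,26),(266,263),(298,266))])
print("bar scene",*[C(x,y,158) for x,y in((35,122),(62,133),(210,28),(228,45))])
print("handle",A(33,70,131),A(18,178,131),"sc",C(375,248,131))
print("drip top tips",B(205,42,166),B(167,266,166),"posts",B(307,66,164))
print("drip pan", *[B(x,y,12) for x,y in ((100,52),(322,95),(62,298))])
print("drip sc tips",D(80,140,166),D(300,65,166))
print("post top",A(291,135,214), C(141,31,214))
E
```

```text
bar [598.  173.7 158. ] [593.8 149.4 158. ] [411.6 200.2 158. ] [408.3 176.  158. ]
bar scene [601.2 152.5 158. ] [593.8 175.3 158. ] [410.3 180.1 158. ] [416.1 203.9 158. ]
handle [573.9 386.7 131. ] [488.  397.3 131. ] sc [486.5 398.9 131. ]
drip top tips [ 647.9 -240.2  166. ] [ 496.7 -201.8  166. ] posts [ 628.7 -308.   164. ]
drip pan [ 684.2 -196.7   12. ] [ 643.3 -362.7   12. ] [ 497.1 -154.2   12. ]
drip sc tips [ 647.  -245.5  166. ] [ 489.7 -214.7  166. ]
post top [500.7 173.  214. ] [508.  175.3 214. ]
```

```bash
python3 -m inch '[[0.76,-0.37,-0.4,0,0,0,-1],[0.76,-0.37,-0.4,0,0,0,-1],[0.76,-0.37,-0.4,0,0,0,-1]]'
python3 -m inch '[[0.76,-0.37,-0.3,0,0,0,-1],[0.76,-0.37,-0.3,0,0,0,-1],[0.76,-0.37,-0.3,0,0,0,-1]]'
python3 -m inch '[[0.76,-0.37,0,0,0,0,-1],[0.76,-0.37,0,0,0,0,-1],[0.76,-0.37,0,0,0,0,-1]]'
python3 -m inch '[[0.76,-0.37,0,0,0,0,-1],[0.76,-0.37,0,0,0,0,-1],[0.76,-0.37,0,0,0,0,-1],[0.76,-0.37,0,0,0,0,-1],[0.76,-0.37,0,0,0,0,-1],[0.76,-0.37,0,0,0,0,-1]]'
python3 - <<'E'
from h import *
import cv2
o=ctrl.get_obs(); im=ctrl.get_image("wrist"); cv2.imwrite("pics/w1.png",im[:,:,::-1])
np.savez("w1.npz",p=o["ee_pos"],r=o["orientation"]); print(o["ee_pos"],o["orientation"],o["t"])
E
```

```text
t: 0.52
ee_pos: [288.8, -503.8, 284.3]
orientation: [3.099, 0.503, 0.002]
ft_force: [-0.0, -0.6, 0.5]
width: 87.5
grasp_force: 0.0
t: 0.9
ee_pos: [379.6, -415.4, 328.7]
orientation: [3.1, 0.504, 0.002]
ft_force: [-0.3, -0.2, 0.1]
width: 87.5
grasp_force: 0.0
t: 1.27
ee_pos: [469.8, -326.6, 326.6]
orientation: [-3.1, -0.504, 0.001]
ft_force: [0.4, -0.0, -0.4]
width: 87.9
grasp_force: 0.0
t: 2.02
ee_pos: [558.5, -241.1, 327.7]
orientation: [3.102, 0.496, -0.0]
ft_force: [-0.7, 0.7, 1.0]
width: 87.9
grasp_force: 0.0
[ 558.45083236 -241.08739039  327.73556389] [ 3.10206344e+00  4.95568520e-01 -1.81747042e-04] 2.025
```

View pics/w1.png

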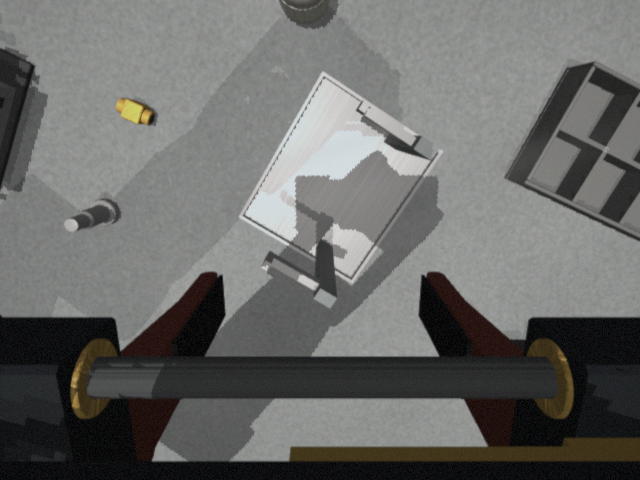

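The wrist view shows the stand clear, with one hook from (360,105) to (420,143) and the other from (265,260) to (330,297). I'll zoom in to find the hook edges.

Run:
```python
import cv2,numpy as np
t=cv2.imread("pics/w1.png")
f=lambda x,y,w,h:cv2.resize(t[y:y+h,x:x+w],(w*5,h*5),interpolation=cv2.INTER_CUBIC)
cv2.imwrite("pics/w1c.png",np.hstack([f(350,90,80,80),f(258,240,80,80)]))
```

```text
(no output)
```

View pics/w1c.png

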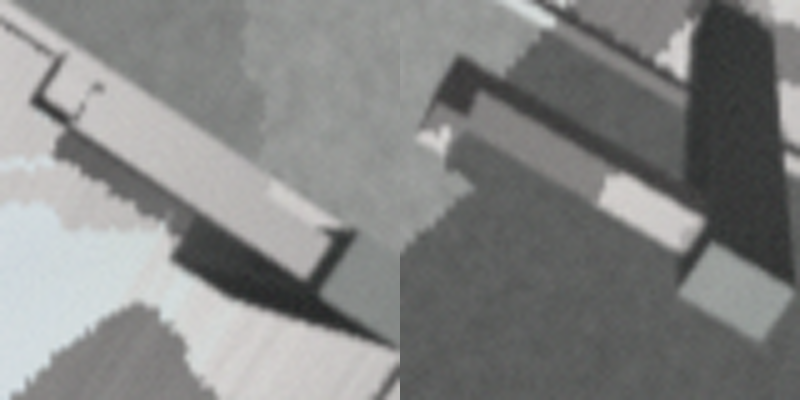

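The zoom shows the post face edges (z = 164) at (336,263) and (696,265), and the tip fronts at about (52,75) and (447,90). I'll compute the seat from these.

Run:
```python
from h import *
np.set_printoptions(precision=1,suppress=True)
d=np.load("w1.npz"); c=cam("wrist",dict(ee_pos=d["p"],orientation=d["r"]))
a=lambda x,y,z:plane(c,350+x/5,90+y/5,z)
b=lambda x,y,z:plane(c,258+(x-400)/5,240+y/5,z)
P1,P2=a(336,263,164),b(696,265,164)
T1,T2=a(52,75,166),b(447,90,166)
S1,S2=a(320,255,150),b(693,238,150)
for n,u,v in(("post",P1,P2),("tip",T1,T2),("seatend",S1,S2)):
    w=v-u; print(n,u,v,"mid",(u+v)/2,"len",np.linalg.norm(w),"ang",np.degrees(np.arctan2(w[1],w[0])))
print("hookdirs",[np.degrees(np.arctan2(*(T-P)[1::-1])) for T,P in((T1,P1),(T2,P2))],np.linalg.norm(T1-P1),np.linalg.norm(T2-P2))
print("pan z12",[plane(c,u,v,12) for u,v in((324,72),(441,151),(351,283),(241,216))])
t=cam("top"); print("post check in top", proj(t,P1),proj(t,P2),proj(t,T1),proj(t,T2))
```

```text
post [ 639.5 -295.5  164. ] [ 489.1 -259.4  164. ] mid [ 564.3 -277.5  164. ] len 154.64998238996264 ang 166.47201107066857
tip [ 652.2 -242.   166. ] [ 507.8 -207.7  166. ] mid [ 580.  -224.9  166. ] len 148.4281238198671 ang 166.64278943096218
seatend [ 640.4 -295.8  150. ] [ 488.2 -258.9  150. ] mid [ 564.3 -277.4  150. ] len 156.61506983457377 ang 166.37253143498083
hookdirs [np.float64(76.59807628324518), np.float64(70.09038530242586)] 55.03302571101772 54.93069556346648
pan z12 [array([ 684.6, -202.2,   12. ]), array([ 644.9, -362.3,   12. ]), array([ 451.6, -316.2,   12. ]), array([ 493.6, -156.1,   12. ])]
post check in top [456.1 215.4] [446.3 282.2] [432.2 210.7] [422.4 274.7]
```

```bash
python3 -m inch '[[0.08,-0.87,-0.02,0,0,0,-1],[0.08,-0.87,-0.02,0,0,0,-1],[0.08,-0.87,-0.02,0,0,0,-1]]' | grep ee_pos
python3 -m inch '[[0.08,-0.87,-0.02,0,0,0,-1],[0.08,-0.87,-0.02,0,0,0,-1],[0.08,-0.87,-0.02,0,0,0,-1]]' | grep ee_pos
python3 -m inch '[[0.08,-0.87,-0.02,0,0,0,-1],[0.08,-0.87,-0.02,0,0,0,-1],[0.08,-0.87,-0.02,0,0,0,-1]]' | grep ee_pos
python3 -m inch '[[0.08,-0.87,-0.02,0,0,0,-1],[0.08,-0.87,-0.02,0,0,0,-1],[0.08,-0.87,-0.02,0,0,0,-1],[0.08,-0.87,-0.02,0,0,0,-1],[0.08,-0.87,-0.02,0,0,0,-1],[0.08,-0.87,-0.02,0,0,0,-1]]'
python3 - <<'E'
from h import *
import cv2
o=ctrl.get_obs(); im=ctrl.get_image("wrist"); cv2.imwrite("pics/w2.png",im[:,:,::-1])
np.savez("w2.npz",p=o["ee_pos"],r=o["orientation"]); print(o["ee_pos"],o["orientation"],o["t"])
E
```

```text
ee_pos: [528.7, -109.7, 331.1]
ee_pos: [499.9, 17.5, 334.1]
ee_pos: [471.0, 144.9, 337.0]
t: 3.95
ee_pos: [441.9, 269.6, 339.7]
orientation: [3.102, 0.495, 0.0]
ft_force: [0.8, -0.4, -0.1]
width: 87.8
grasp_force: 0.0
[441.92793211 269.55289793 339.69531336] [3.10206253e+00 4.95227093e-01 5.07376535e-05] 3.95
```

View pics/w2.png

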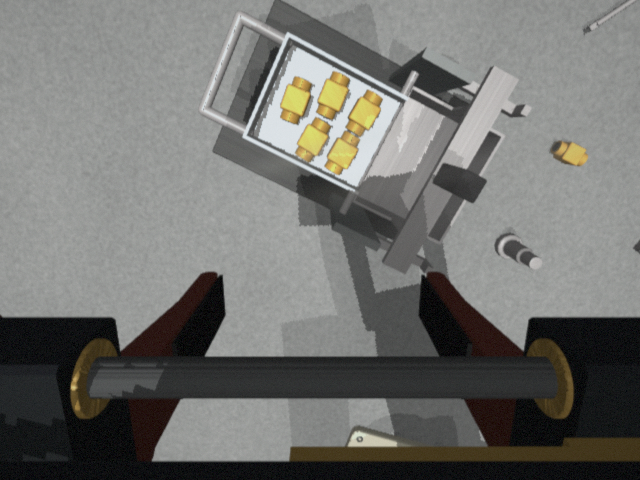

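The handle bar runs from (241,16) to (206,110). The flat bar's corners are at (491,66), (519,79), (384,262) and (410,273), and the post top is near (462,183).

Run:
```python
from h import *
np.set_printoptions(precision=1,suppress=True)
d=np.load("w2.npz"); c=cam("wrist",dict(ee_pos=d["p"],orientation=d["r"]))
p=lambda u,v,z:plane(c,u,v,z)
Q=[p(u,v,158) for u,v in((491,66),(519,79),(384,262),(410,273))]
print(Q,"mid",sum(Q)/4,[np.degrees(np.arctan2(*(Q[i+2]-Q[i])[1::-1])) for i in(0,1)])
h=[p(u,v,131) for u,v in((241,16),(206,110))]; print("handle",h,sum(h)/2,np.degrees(np.arctan2(*(h[1]-h[0])[1::-1])))
th=np.radians(81.9); X=np.array([np.cos(th),np.sin(th),0])
m=sum(Q)/4; print("hinge from bar",m+60*X,"handle pred",m+218*X)
```

```text
[array([598.6, 176.5, 158. ]), array([596.7, 150.6, 158. ]), array([413.8, 199.8, 158. ]), array([411.2, 172.9, 158. ])] mid [505.1 174.9 158. ] [np.float64(172.81538258950792), np.float64(173.14009351822924)]
handle [array([575.4, 385.6, 131. ]), array([492. , 395.9, 131. ])] [533.7 390.7 131. ] 172.99341411158485
hinge from bar [513.5 234.3 158. ] handle pred [535.8 390.8 158. ]
```

```bash
for i in 1 2 3; do python3 -m inch '[[0,0,0,0,0,-0.858,-1],[0,0,0,0,0,-0.858,-1],[0,0,0,0,0,-0.858,-1],[0,0,0,0,0,-0.858,-1]]' >/dev/null; done
python3 -m inch '[[0,0,0,0,0,-0.858,-0.1],[0,0,0,0,0,-0.858,0.1],[0,0,0,0,0,-0.858,0.1],[0,0,0,0,0,-0.858,0.1],[0,0,0,0,0,-0.858,0.1]]'
python3 -m inch '[[-0.5,0.88,0.4,0,0,0,0.1],[-0.5,0.88,0.4,0,0,0,0.1],[-0.5,0.88,0.4,0,0,0,0.1],[-0.5,0.88,0.4,0,0,0,0.1],[-0.5,0.88,0.4,0,0,0,0.1],[-0.5,0.88,0.4,0,0,0,0.1]]'
```

```text
t: 6.12
ee_pos: [441.5, 270.5, 339.7]
orientation: [0.203, 3.135, -0.0]
ft_force: [-0.2, -0.5, 0.9]
width: 41.4
grasp_force: 0.0
t: 6.88
ee_pos: [532.3, 391.6, 280.7]
orientation: [0.202, 3.134, 0.001]
ft_force: [0.1, 0.3, -0.4]
width: 39.7
grasp_force: 0.0
```

```bash
python3 -m inch '[[0,0,0.4,0,0,0,0.1],[0,0,0.7,0,0,0,0.1],[0,0,0.7,0,0,0,0.1],[0,0,0.7,0,0,0,0.1]]'
python3 -m inch '[[0,0,0.1,0,0,0,0.1],[0,0,0.2,0,0,0,0.1],[0,0,0.3,0,0,0,0.1],[0,0,0.42,0,0,0,0.1],[0,0,0.42,0,0,0,0.1],[0,0,0.42,0,0,0,0.1]]'
python3 - <<'E'
from h import *
import cv2
im=ctrl.get_image("scene"); cv2.imwrite("pics/s2.png",cv2.resize(im[170:410,300:560],(780,720))[:600,:,::-1])
E
```

```text
t: 7.38
ee_pos: [533.5, 392.8, 177.1]
orientation: [0.2, 3.133, 0.003]
ft_force: [0.9, 0.9, 0.4]
width: 39.3
grasp_force: 0.0
t: 8.12
ee_pos: [532.6, 392.5, 111.6]
orientation: [-0.2, -3.135, 0.0]
ft_force: [0.1, 0.3, 0.6]
width: 39.7
grasp_force: 0.0
```

View pics/s2.png

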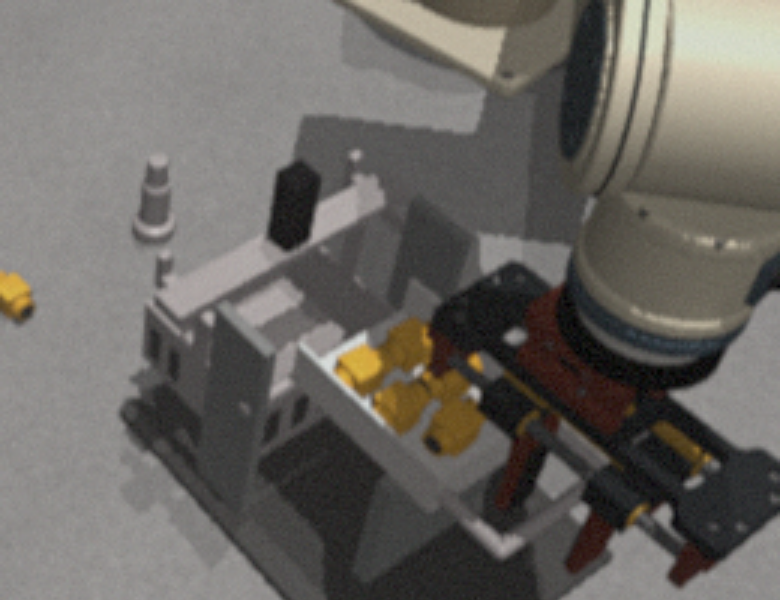

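The fingers straddle the handle bar, clear of the tray wall. I'll close on it and tip slowly.

```bash
python3 -m inch '[[0,0,0,0,0,0,1],[0,0,0,0,0,0,1],[0,0,0,0,0,0,1],[0,0,0,0,0,0,1],[0,0,0,0,0,0,1]]'
python3 -m inch '[[0,-0.006,-0.053,0,0,0,1],[0,-0.016,-0.105,0,0,0,1],[0,-0.028,-0.156,0,0,0,1],[0,-0.042,-0.207,0,0,0,1],[0,-0.06,-0.257,0,0,0,1],[0,-0.079,-0.307,0,0,0,1],[0,-0.101,-0.355,0,0,0,1],[0,-0.125,-0.401,0,0,0,1]]'
```

```text
t: 8.8
ee_pos: [532.6, 392.4, 111.9]
orientation: [0.2, 3.135, 0.0]
ft_force: [-0.3, -0.9, 2.4]
width: 9.0
grasp_force: 30.0
t: 9.8
ee_pos: [530.0, 374.4, 172.8]
orientation: [0.2, 3.135, 0.002]
ft_force: [-1.6, 6.5, -1.0]
width: 9.6
grasp_force: 30.0
```

```bash
python3 -m inch '[[0,-0.027,-0.046,0,0,0,1],[0,-0.055,-0.091,0,0,0,1],[0,-0.086,-0.133,0,0,0,1],[0,-0.119,-0.175,0,0,0,1],[0,-0.155,-0.214,0,0,0,1],[0,-0.192,-0.252,0,0,0,1],[0,-0.231,-0.287,0,0,0,1],[0,-0.271,-0.322,0,0,0,1],[0,-0.271,-0.322,0,0,0,1]]'
python3 -m inch '[[0,-0.043,-0.031,0,0,0,1],[0,-0.086,-0.062,0,0,0,1],[0,-0.132,-0.088,0,0,0,1],[0,-0.178,-0.114,0,0,0,1],[0,-0.178,-0.114,0,0,0,1],[0,-0.178,-0.114,0,0,0,1]]'
python3 - <<'E'
from h import *
import cv2
im=ctrl.get_image("scene")[:,:,::-1];t=ctrl.get_image("top")[:,:,::-1]
cv2.imwrite("pics/s3.png",np.hstack([cv2.resize(im[170:370,320:520],(400,400)),cv2.resize(t[225:345,150:290],(400,400))]))
E
```

```text
t: 10.92
ee_pos: [524.4, 335.1, 222.6]
orientation: [0.2, 3.135, 0.006]
ft_force: [-6.0, 9.7, 7.2]
width: 9.0
grasp_force: 30.0
t: 11.68
ee_pos: [521.2, 308.7, 239.9]
orientation: [0.2, 3.135, 0.006]
ft_force: [-6.5, 8.4, 10.3]
width: 9.0
grasp_force: 30.0
```

View pics/s3.png

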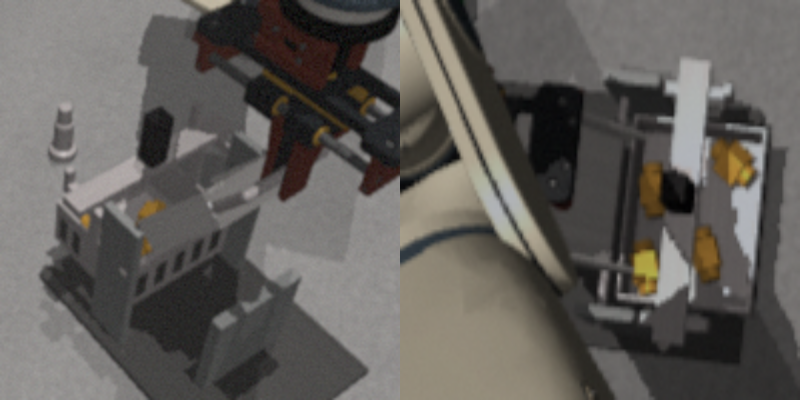

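The top view shows at least four fittings in the basket, at (652,190), (735,160), (706,253) and (647,267), and the tray is clear as far as I can see. I'll lower the tray and check for the fifth.

```bash
python3 -m inch '[[0,0.092,0.052,0,0,0,1],[0,0.178,0.114,0,0,0,1],[0,0.257,0.184,0,0,0,1],[0,0.33,0.261,0,0,0,1],[0,0.394,0.345,0,0,0,1],[0,0.449,0.436,0,0,0,1]]' | grep -E "ee_pos|ft_f"
python3 -m inch '[[0,0.046,0.094,0,0,0,1],[0,0.083,0.194,0,0,0,1],[0,0.097,0.245,0,0,0,1],[0,0.109,0.296,0,0,0,1],[0,0.119,0.348,0,0,0,1],[0,0.125,0.394,0,0,0,1],[0,0.125,0.401,0,0,0,1],[0,0.125,0.401,0,0,0,1]]'
python3 - <<'E'
from h import *
import cv2
np.set_printoptions(precision=1,suppress=True)
for n in("top","scene"):
    im=ctrl.get_image(n)[:,:,::-1]; cv2.imwrite(f"pics/{n}4.png",im)
    m=cv2.inRange(cv2.cvtColor(im,cv2.COLOR_BGR2HSV),(15,130,60),(35,255,255))
    k,l,s,c=cv2.connectedComponentsWithStats(m)
    print(n,[(s[i,4],c[i]) for i in range(1,k) if s[i,4]>12 and 150<c[i][0]<480 and c[i][1]>220])
E
```

```text
ee_pos: [530.7, 374.6, 171.6]
ft_force: [1.8, 3.6, 3.4]
t: 13.52
ee_pos: [533.2, 392.3, 111.2]
orientation: [0.2, 3.134, 0.0]
ft_force: [4.9, 3.7, -0.2]
width: 9.3
grasp_force: 30.0
top [(np.int32(115), array([327. , 260.9])), (np.int32(147), array([265.9, 273.3])), (np.int32(112), array([237.6, 281.4])), (np.int32(117), array([256.9, 301.4])), (np.int32(122), array([235.2, 304.6]))]
scene [(np.int32(141), array([303.1, 267.4])), (np.int32(215), array([395.1, 281.5])), (np.int32(17), array([362.4, 279.5])), (np.int32(1119), array([411.8, 458.5])), (np.int32(537), array([443.5, 463.8])), (np.int32(235), array([468.9, 473.6]))]
```

```bash
python3 -m inch '[[0,0,0,0,0,0,0.1],[0,0,0,0,0,0,0.1],[0,0,0,0,0,0,0.1]]' | grep -E "ft|width"
python3 -m inch '[[0,0,-0.15,0,0,0,0.1],[0,0,-0.4,0,0,0,0.1],[0,0,-0.8,0,0,0,-0.3],[0,0,-1,0,0,0,-1],[0,0,-1,0,0,0,-1]]' | grep ee_pos
python3 -m inch '[[-0.2,-0.7,-0.3,0,0,0,-1],[-0.2,-0.7,-0.3,0,0,0,-1],[-0.2,-0.7,-0.3,0,0,0,-1],[-0.2,-0.7,-0.3,0,0,0,-1],[-0.2,-0.7,-0.3,0,0,0,-1]]'
python3 - <<'E'
from h import *
import cv2
np.set_printoptions(precision=1,suppress=True)
o=ctrl.get_obs(); np.savez("w5.npz",p=o["ee_pos"],r=o["orientation"])
w=ctrl.get_image("wrist")[:,:,::-1];t=ctrl.get_image("top")[:,:,::-1]
cv2.imwrite("pics/w5.png",w); cv2.imwrite("pics/t5.png",t)
cv2.imwrite("pics/v5.png",np.hstack([w[:400,:],cv2.resize(t[245:325,225:285],(160,213)) if 0 else np.zeros((400,0,3),np.uint8)]))
E
```

```text
ft_force: [0.1, -0.6, -0.7]
width: 35.6
ee_pos: [533.5, 393.1, 264.6]
t: 15.25
ee_pos: [548.1, 285.2, 305.1]
orientation: [-0.198, -3.133, 0.002]
ft_force: [1.3, -0.1, -0.3]
width: 87.9
grasp_force: 0.0
```

View pics/v5.png

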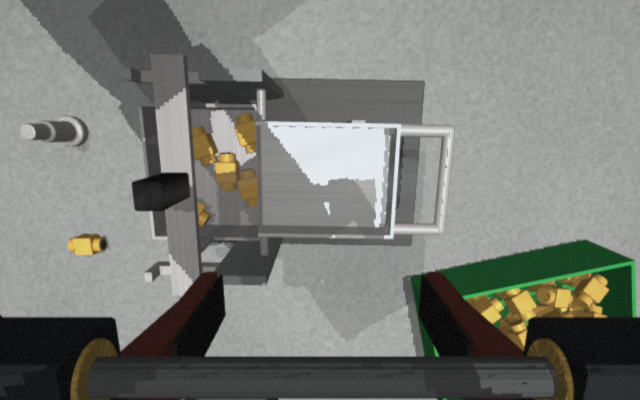

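All five fittings are in the basket, at (204,143), (246,133), (227,170), (249,187) and (203,213). The tray is empty and flat. The bar's corners are at (152,56), (186,54), (173,296) and (207,294), so I'll re-measure the bar from those.

Run:
```python
from h import *
np.set_printoptions(precision=1,suppress=True)
d=np.load("w5.npz"); c=cam("wrist",dict(ee_pos=d["p"],orientation=d["r"]))
Q=[plane(c,u,v,158) for u,v in((152,56),(186,54),(173,296),(207,294))]
print(Q,"mid",sum(Q)/4,[np.degrees(np.arctan2(*(Q[i]-Q[i+2])[1::-1])) for i in(0,1)])
o=ctrl.get_obs(); Rt=R.from_rotvec(o["orientation"]).as_matrix()
for T in ((505,175,280),): print(Rt.T@(np.array(T)-o["ee_pos"])/150, np.degrees(np.arctan2(Rt[1,0],Rt[0,0])))
```

```text
[array([410.6, 178.5, 158. ]), array([412.4, 203.3, 158. ]), array([597.3, 151.2, 158. ]), array([599.2, 180.3, 158. ])] mid [504.9 178.3 158. ] [np.float64(171.67642912630836), np.float64(172.99460420191807)]
[ 0.2 -0.8  0.2] 172.78875797752409
```

```bash
python3 -m inch '[[0.2,-0.78,0.1,0,0,0,-1],[0.2,-0.78,0.1,0,0,0,-1],[0.2,-0.78,0.1,0,0,0,-1],[0.2,-0.78,0.1,0,0,0,-1],[0.2,-0.78,0.1,0,0,0,-1]]' | grep ee_pos
python3 -m inch '[[0,0,0.2,0,0,0,-1],[0,0,0.4,0,0,0,-1],[0,0,0.6,0,0,0,-1],[0,0,0.73,0,0,0,-0.5],[0,0,0.78,0,0,0,0],[0,0,0.78,0,0,0,0],[0,0,0.78,0,0,0,0]]'
```

```text
ee_pos: [505.0, 173.5, 291.8]
t: 16.85
ee_pos: [505.0, 172.7, 175.5]
orientation: [0.199, 3.134, 0.001]
ft_force: [0.0, 0.1, 0.7]
width: 51.3
grasp_force: 0.0
```

```bash
python3 -m inch '[[0,0.02,0.02,0,0,0,0],[0,0.02,0.02,0,0,0,0.4],[0,0.02,0.02,0,0,0,1],[0,0.02,0.02,0,0,0,1],[0,0.02,0.02,0,0,0,1],[0,0.02,0.02,0,0,0,1]]'
```

```text
t: 17.6
ee_pos: [504.8, 175.2, 171.8]
orientation: [0.201, 3.135, 0.0]
ft_force: [-0.4, 0.3, 1.1]
width: 19.8
grasp_force: 30.0
```

The basket post is gripped at 19.8 mm width. I'll lift slowly.

```bash
python3 -m inch '[[0,0,-0.03,0,0,0,1],[0,0,-0.07,0,0,0,1],[0,0,-0.13,0,0,0,1],[0,0,-0.21,0,0,0,1],[0,0,-0.31,0,0,0,1],[0,0,-0.42,0,0,0,1],[0,0,-0.52,0,0,0,1],[0,0,-0.58,0,0,0,1],[0,0,-0.6,0,0,0,1]]'
python3 -m inch '[[0,0,-0.04,0,0,0,1],[0,0,-0.13,0,0,0,1],[0,0,-0.25,0,0,0,1],[0,0,-0.38,0,0,0,1],[0,0,-0.5,0,0,0,1],[0,0,-0.57,0,0,0,1],[0,0,-0.6,0,0,0,1],[0,0,-0.6,0,0,0,1]]'
python3 - <<'E'
from h import *
o=ctrl.get_obs(); Rt=R.from_rotvec(o["orientation"]).as_matrix(); print(o["moment"])
print(Rt.T@(np.array((570.3,-253.6,352))-o["ee_pos"])/150, np.degrees(np.arctan2(Rt[1,0],Rt[0,0])))
E
```

```text
t: 18.73
ee_pos: [504.9, 175.2, 262.4]
orientation: [0.2, 3.134, 0.001]
ft_force: [-0.1, -0.5, -6.1]
width: 19.9
grasp_force: 30.0
t: 19.73
ee_pos: [504.6, 175.2, 351.5]
orientation: [-0.2, -3.135, 0.0]
ft_force: [-0.1, -0.3, -7.1]
width: 19.9
grasp_force: 30.0
[ 0.04762472 -0.11282167  0.02030407]
[-0.79747685 -2.77961436 -0.0029524 ] 172.70812658219387
```

```bash
python3 -m inch '[[-0.01,-0.03,0,0,0,0,1],[-0.03,-0.1,0,0,0,0,1],[-0.06,-0.2,0,0,0,0,1],[-0.1,-0.34,0,0,0,0,1],[-0.14,-0.5,0,0,0,0,1],[-0.19,-0.66,0,0,0,0,1],[-0.235,-0.82,0,0,0,0,1]]' | grep -E "ee|ft"
python3 -m inch '[[-0.046,-0.16,0,0,0,0,1],[-0.092,-0.32,0,0,0,0,1],[-0.138,-0.48,0,0,0,0,1],[-0.184,-0.64,0,0,0,0,1],[-0.23,-0.8,0,0,0,0,1]]' | grep -E "ee|ft"
python3 -m inch '[[-0.046,-0.16,0,0,0,0,1],[-0.092,-0.32,0,0,0,0,1],[-0.138,-0.48,0,0,0,0,1],[-0.184,-0.64,0,0,0,0,1],[-0.224,-0.78,0,0,0,0,1]]' | grep -E "ee|ft"
python3 -m inch '[[-0.037,-0.13,0,0,0,0.03,1],[-0.065,-0.23,0,0,0,0.06,1],[-0.088,-0.31,0,0,0,0.09,1],[-0.102,-0.36,0,0,0,0.12,1],[-0.108,-0.38,0,0,0,0.137,1],[-0.108,-0.38,0,0,0,0.137,1],[-0.108,-0.38,0,0,0,0.137,1]]'
python3 - <<'E'
from h import *
import cv2
o=ctrl.get_obs(); Rt=R.from_rotvec(o["orientation"]).as_matrix(); np.savez("w6.npz",p=o["ee_pos"],r=o["orientation"])
print(Rt.T@(np.array((570.3,-253.6,352))-o["ee_pos"])/150, np.degrees(np.arctan2(Rt[1,0],Rt[0,0])))
w=ctrl.get_image("scene")[:,:,::-1];t=ctrl.get_image("top")[:,:,::-1];wr=ctrl.get_image("wrist")[:,:,::-1]
cv2.imwrite("pics/wr6.png",wr)
cv2.imwrite("pics/v6.png",np.vstack([np.hstack([cv2.resize(w[30:330,130:430],(400,400)),cv2.resize(t[170:330,360:520],(400,400))])]))
E
```

```text
ee_pos: [524.1, 46.8, 351.6]
ft_force: [-0.1, -0.0, -6.6]
ee_pos: [542.8, -76.7, 351.6]
ft_force: [-0.5, -0.7, -6.3]
ee_pos: [561.1, -197.0, 351.5]
ft_force: [1.2, 0.4, -7.0]
t: 22.72
ee_pos: [570.3, -253.1, 351.7]
orientation: [-0.367, -3.12, -0.0]
ft_force: [-0.4, -0.2, -7.3]
width: 19.6
grasp_force: 30.0
[-0.0007     -0.00292238 -0.00193972] 166.57483513160915
```

View pics/v6.png

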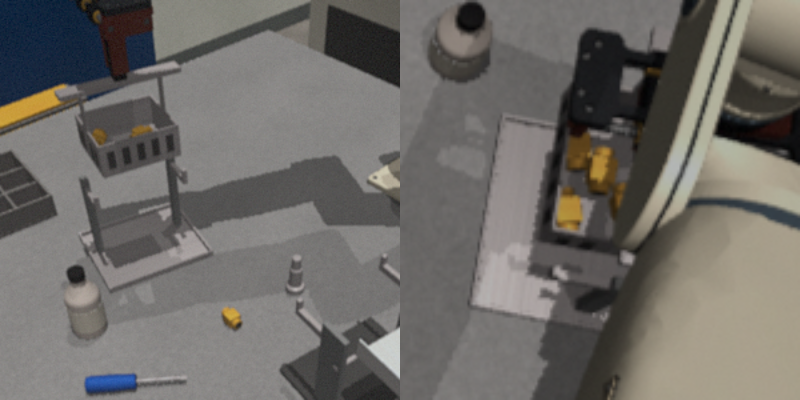

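The basket hangs level above the stand with the fittings inside and is aligned with the hooks. I'll descend.

```bash
python3 -m inch '[[0,0,0.03,0,0,0,1],[0,0,0.1,0,0,0,1],[0,0,0.19,0,0,0,1],[0,0,0.28,0,0,0,1],[0,0,0.37,0,0,0,1],[0,0,0.46,0,0,0,1],[0,0,0.54,0,0,0,1],[0,0,0.58,0,0,0,1],[0,0,0.6,0,0,0,1],[0,0,0.6,0,0,0,1]]' | grep -E "ee|ft|wid"
python3 -m inch '[[0,0,0.03,0,0,0,1],[0,0,0.1,0,0,0,1],[0,0,0.18,0,0,0,1],[0,0,0.26,0,0,0,1],[0,0,0.34,0,0,0,1],[0,0,0.4,0,0,0,1],[0,0,0.44,0,0,0,1],[0,0,0.46,0,0,0,1],[0,0,0.46,0,0,0,1]]'
python3 - <<'E'
from h import *
import cv2
w=ctrl.get_image("scene")[:,:,::-1];wr=ctrl.get_image("wrist")[:,:,::-1]
cv2.imwrite("pics/v7.png",np.hstack([cv2.resize(w[115:265,170:320],(450,450),interpolation=cv2.INTER_CUBIC),wr[0:450,150:500]]))
E
```

```text
ee_pos: [570.5, -253.7, 261.8]
ft_force: [0.1, 0.9, -7.5]
width: 20.0
t: 25.25
ee_pos: [570.4, -253.6, 192.7]
orientation: [0.368, 3.12, -0.0]
ft_force: [0.2, -1.2, -6.4]
width: 20.1
grasp_force: 30.0
```

View pics/v7.png

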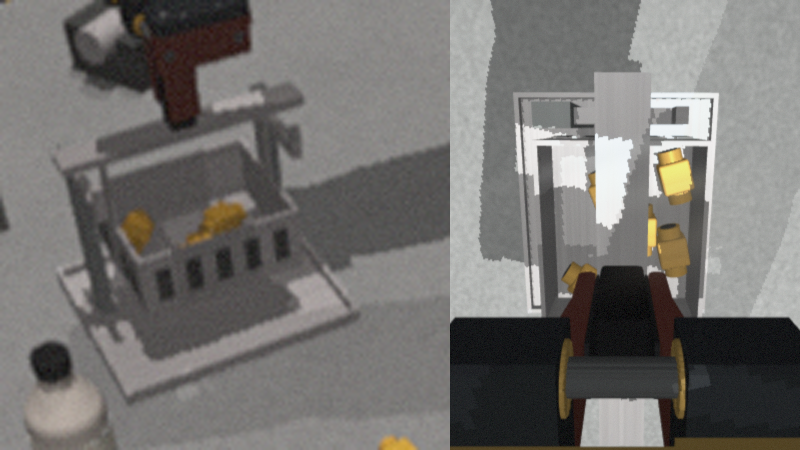

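The wrist view shows the bar (594–650 px) centred between the hook tip (about 575) and the post (about 680), with all five fittings still in the basket. Final lowering.

```bash
python3 -m inch '[[0,0,0.03,0,0,0,1],[0,0,0.06,0,0,0,1],[0,0,0.09,0,0,0,1],[0,0,0.11,0,0,0,1],[0,0,0.12,0,0,0,1],[0,0,0.125,0,0,0,1],[0,0,0.125,0,0,0,1]]' | grep -E "ee|ft|wid"
python3 -m inch '[[0,0,0.004,0,0,0,1],[0,0,0.008,0,0,0,1],[0,0,0.012,0,0,0,1],[0,0,0.012,0,0,0,1]]'| grep -E "ee|ft|wid"
```

```text
ee_pos: [570.4, -253.7, 174.0]
ft_force: [0.2, -0.5, -7.8]
width: 20.1
ee_pos: [570.3, -253.6, 172.1]
ft_force: [-0.5, -1.1, -7.2]
width: 20.0
```

```bash
for i in 1 2; do python3 -m inch '[[0,0,0.004,0,0,0,1],[0,0,0.008,0,0,0,1],[0,0,0.008,0,0,0,1]]'| grep -E "ee|ft|wid"; done
```

```text
ee_pos: [570.4, -253.7, 171.8]
ft_force: [-4.4, 2.1, 4.6]
width: 20.2
ee_pos: [570.4, -253.7, 171.8]
ft_force: [-8.5, 3.4, 12.5]
width: 19.4
```

Contact is made and the weight is on the hooks. I'll ease back the press, release, withdraw and check.

```bash
python3 -m inch '[[0,0,-0.005,0,0,0,1],[0,0,-0.009,0,0,0,1],[0,0,-0.009,0,0,0,1]]'| grep -E "ee|ft|wid"
python3 -m inch '[[0,0,0,0,0,0,0.4],[0,0,0,0,0,0,0.2],[0,0,0,0,0,0,0.2],[0,0,0,0,0,0,0.2]]'| grep -E "ee|ft|wid"
python3 -m inch '[[0,0,-0.1,0,0,0,0.2],[0,0,-0.25,0,0,0,0.2],[0,0,-0.5,0,0,0,0],[0,0,-0.8,0,0,0,-1],[0,0,-1,0,0,0,-1]]'| grep -E "ee|ft|wid"
python3 -m inch '[[-0.7,0,-0.2,0,0,0,-1],[-0.7,0,-0.2,0,0,0,-1],[-0.7,0,-0.2,0,0,0,-1],[-0.7,0,-0.2,0,0,0,-1],[-0.7,0,-0.2,0,0,0,-1],[-0.7,0,-0.2,0,0,0,-1]]'
python3 - <<'E'
from h import *
import cv2
w=ctrl.get_image("scene")[:,:,::-1];wr=ctrl.get_image("wrist")[:,:,::-1]
cv2.imwrite("pics/v8.png",np.hstack([cv2.resize(w[90:390,170:470],(450,450),interpolation=cv2.INTER_CUBIC),wr[0:450,150:500]]))
E
```

```text
ee_pos: [570.4, -253.7, 171.8]
ft_force: [-4.9, 2.1, 7.5]
width: 19.7
ee_pos: [570.4, -253.7, 171.0]
ft_force: [-0.2, -0.6, 0.2]
width: 35.3
ee_pos: [570.9, -253.9, 324.7]
ft_force: [0.3, -0.1, -0.5]
width: 60.6
t: 29.72
ee_pos: [671.6, -278.0, 351.3]
orientation: [-0.369, -3.12, -0.0]
ft_force: [0.2, 0.7, 0.1]
width: 87.8
grasp_force: 0.0
```

View pics/v8.png

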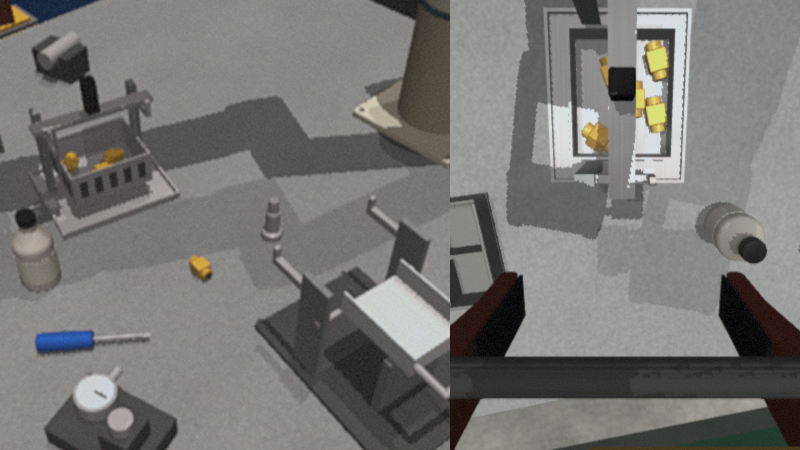

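The basket hangs in both stand hooks with all five fittings inside. The tray is empty and flat, the bystanders are untouched and the gripper is clear, so I'm handing in.

```bash
python3 -c "
from workcell import ctrl
print(ctrl.close_job())"
```

```text
the job is handed in; nothing more can be done
None
```

Job handed in at about 30 s of the 64 s limit: all five fittings are in the basket, the tray is back down flat, and the basket hangs in both drip-stand hooks with the other objects untouched (last camera check; the judge's verdict wasn't shown).

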